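Push a block home in a clamping jig and screw the thumbscrew down on it

ROBOT

A 7-joint arm with a two-finger parallel gripper is mounted at the origin on a cart in front of the work surface, level with it; the furniture and walls round the work are solid. World frame = base frame: x ahead of the robot, y to its left, z up, the work surface at z = 0. Lengths are in m, angles in rad, forces in N, time in s.
With the tool pointing down it reaches from about 0.425 to 0.925 m from the base axis. Payload 6.8 kg.
Tool frame: the origin (TCP) lies at the centre of the arm's flange, where the gripper is bolted on; the fingertips stand 173 mm ahead of it and the grasp point (between the pads) lies 155 mm ahead of it (r.hold_point_z is the distance from the TCP to the grasp point, in m); z points along the fingers, x is the direction in which the jaws open and shut, and the axes are right-handed (so a half turn about z gives the same grasp; the last joint's range is limited). The gripper opens to 85 mm and grips with 20 to 120 N. Pads are 22 mm wide; open, the fingers measure 114 mm over their backs; the gripper's body (76 mm by 85 mm) begins 54 mm behind the grasp point. The pads swing forward as they close: fully open they stand 13 mm farther back than shut.
Start: joints at [-1.421, 0.477, 0.022, 1.555, -0.011, 1.109, -0.083], TCP at [0.172, 0.653, 0.405] pointing down, gripper open.
Joint ranges: [-2.96, 2.96], [-0.34, 2.1], [-1.41, 1.46], [0.24, 2.44], [-1.37, 4.51], [0.17, 1.92], [-2.96, 2.96]. Speed limits (rad/s): [2.39, 2.39, 3.14, 3.14, 3.14, 3.14, 3.14].

INTERFACE

Orientations are given as a rotation vector (axis times angle).
In Python, from bench import r gives the robot as it stands.
- The arm moves only by the tool apply_moves, never from a script. Its arguments are lists of equal length, an entry for each row: "dp": the shift along the tool's x, y, z scaled (see below), a list of three; "twist": the turn, a rotation vector about the tool's x, y, z scaled (see below), a list of three; "jaw": the closure in counts, from 0 (fully open) to 255 (shut). In form: {"dp": [[x, y, z], ...], "twist": [[rx, ry, rz], ...], "jaw": [jaw, ...]}. A call has 1 to 20 rows; each row shifts and turns the pose as measured when the row begins, along the tool's axes as they then stand; what a row does not reach is not made up. The controller multiplies each number of a shift by 12 cm and each number of a turn by 120 degrees. A row lasts 1/10 s, in which the tool goes at most 50 mm and 8.59 degrees, less where a joint would pass 70% of its speed; a pose out of reach is approached as far as the arm can. A call with a number of a shift or a turn outside -1 to 1 is refused whole. A call with a gripper value outside its range is refused whole. The fingers move at their own pace and stop on an object; "grip_force" is the grip in N (left out, the last holds). Time passes only in rows, so rows that do not move let the fingers close. It gives the time, the measured TCP pose, the force and the opening at its end, in the units of the state.
- r.get_obs(): the state, without advancing time (a new reading comes with each control period).
- r.grab_frame(name): name is "side" or "top" or "wrist"; returns a dict with "color" (400x640x3 uint8, red, green, blue), "z_map" (400x640 float32, m along the optical axis (not along the pixel's ray), 0 where there is no reading), "intrinsics" (3x3 intrinsics, pixels), "R" (3x3) and "t" (3): a world point X has camera coordinates R X + t; the wrist camera has in their place "hand_eye" (4x4, takes a point from camera to tool coordinates, whose origin is the TCP and whose axes are the tool frame's). Camera axes: x right, y down, z forward; pixel columns grow to the right and rows downward; lengths in m; the calibration is good to about 2 mm. A picture is of the moment at which its call begins: read the wrist's pose just before it.
- r.hand_in(): hands the job in, once; it reports no verdict.
The state is a dict: "clock": time; "joints": joint angles; "qvel": joint speeds; "tau": joint torques, N m; "tcp_pos": TCP position; "orientation": TCP orientation; "contact_force": force on the tool from outside, world axes, zero at the start; "moment": the same for the moment, N m; "grip_width": finger opening in m.
Only numpy, scipy, OpenCV 4.12 (cv2) and the standard library are available. Lean on these libraries where they do the work, as an engineer would, in place of code of your own. Each camera call takes 0.05 s, during which the arm holds its last target.

TASK

Push the hardwood block along its channel in the jig until it is fully home against the end stop, then turn the brass thumbscrew clockwise with repeated fingertip strokes on its wings until it will go no further and its foot clamps the block. Do it all by pushing with the fingers, without grasping: the block must not be lifted or tipped, and the other things on the table stay where they are.

Things in the scene. Friction and masses are not known exactly. Their poses are not given: they have to be found in the camera images.
- jig: Clamping jig fixed to the table. Origin: underside of its plywood bed (195 x 115 x 12 mm, x = -100 to +95 mm), z up; +x is the direction in which the block is pushed. Two rails along x, tops 26 mm above the table, x = -95 to +55 mm, outer faces at y = +-38 mm, leave a channel 50 mm wide centred on y = 0. The thumbscrew stands upright at x = +43 mm, y = 0.
- stop_face (a point): End stop of the jig: an aluminium post 50 mm wide with a flat face towards the channel. This point is the middle of that face at bed height, at x = +60, y = 0, z = 12 mm in the jig's frame.
- bracket_end (a point): Free end of the aluminium arm that reaches from the post back over the channel; this point is the middle of its top edge, at x = +16, y = 0, z = 72 mm in the jig's frame. The arm is 36 mm wide, 62 to 72 mm above the table; a round boss under the thumbscrew reaches 74 mm, two small screw heads at x = +76 mm reach 75 mm.
- block: Hardwood block, 85 mm long, 45 wide, 38 high, 0.13 to 0.25 kg, loose in the jig's channel (2.5 mm play each side), top 50 mm above the table. Origin: centre of its underside; its own y axis is its length, along the jig's x. It starts 30 to 45 mm short of the stop; home, its origin is at x = +17.5 mm and its near end at x = -25 mm in the jig's frame. It slides under 1 to 3 N.
- thumbscrew (a joint): Turn of the thumbscrew in rad, growing clockwise seen from above (tightening). It starts loose, between 1.0 and 3.8; each turn lowers the thumbscrew and its foot by 4 mm; the foot meets the block at about 9.5 and a rigid stop ends the travel at 10.4. It turns against light friction (0.025 N m, rising to 0.05 N m as the foot presses on the block) and stays where it is left.
- foot: Black round foot, 18 mm across and 4 mm thick, at the lower end of the screw under the arm. Origin: centre of its underside, which stands 3.6 to 5.5 mm above the block's top at the start and does not turn.
- screw_hub (a point): Point on the axis of the brass thumbscrew at the underside of its hub, 75 mm (tight) to 81 mm above the table. Hub 18 mm across, 16 mm high (a steel end stands 4 mm above it). Two opposite wings, upright flat plates 6 mm thick, reach 36 mm out from the axis and stand 2 to 20 mm above this point; their round ends are 8 mm across and reach 22 mm.
- wing_tip (a point): Point 32 mm out from screw_hub along one wing, at the same height as screw_hub: the direction from screw_hub to this point is that of one wing; the other points the opposite way.
- sanding_block: Cork sanding block, 59 x 104 x 31 mm, loose on the table, not part of the job. Origin: centre of its underside.
- tape_elec: Roll of black tape lying flat, 53 mm across, 19 mm high, loose on the table, not part of the job. Origin: centre of its underside.
- offcut_0: Pale wood offcut, 36 x 70 x 20 mm, loose on the table, not part of the job. Origin: centre of its underside.
- chisel: Chisel with a yellow handle, 28 x 207 x 22 mm, lying along its y axis, loose on the table, not part of the job. Origin: centre of its underside.
- screwdriver: Screwdriver with a blue handle, 26 x 194 x 23 mm, lying along its y axis, loose on the table, not part of the job. Origin: centre of its underside.
- pencil: Green pencil, 7 x 136 x 7 mm, lying along its y axis, loose on the table, not part of the job. Origin: centre of its underside.
- offcut_1: Brown wood offcut, 35 x 77 x 20 mm, loose on the table, not part of the job. Origin: centre of its underside.

How it is judged:
On the way, in this order (a step that is already met when the one before it is completed fails the run):
1. the block has been pushed home against the end stop (x of block in the frame of jig above 0.0145 m), for 0.2 s.
2. the thumbscrew has been turned down and its foot presses on the block (value of joint thumbscrew above 9.9 rad and contact force between foot and block above 2 N), for 0.2 s.
At the end, for the whole second after the job is handed in: The block is within 3 mm of the end stop, the thumbscrew reads over 9.9 rad (within half a radian of its stop), its foot presses on the block with more than 2 N, and all is at rest (all of step 2 and x of block in the frame of jig above 0.0145 m and linear speed of block below 0.01 m/s and velocity of joint thumbscrew between -0.1 and 0.1 rad/s); the robot touches nothing.
It fails at once if the block is lifted or tipped (height (world z) of block above 0.02 m or angle between block's own z axis and vertical above 0.15 rad).
It fails at once if another thing on the table is moved more than 20 mm (distance of any of sanding_block, tape_elec, offcut_0, chisel, screwdriver, pencil, offcut_1 from where it was at the start of the episode above 0.02 m).
It also fails if it takes over 64 s, if anything falls off the work surface, if the arm or the gripper's body presses on something with over 40 N, if the wrist force passes 120 N, or if a joint passes its speed limit or range.

## Working session

There is one attempt and no reset: what is moved stays moved. The work goes in short steps, Python scripts to look and compute and a tool call to move; the robot and the scene stay as the last step left them, time stands still between calls to the robot, and variables do not carry over. Pictures are saved under pics/ and viewed, and the job is handed in when it is done.

Besides the shell and the picture viewer there is one more tool, called after "Emit:" as name(argument=value, ...) on one line, values as JSON. apply_moves: Moves the arm, as the interface text tells. Shifts and turns lie within -1 to 1; 1 stands for 12 cm of shift or 120 degrees of turn. Its arguments: {"type":"object","properties":{"dp":{"type":"array"},"twist":{"type":"array"},"jaw":{"type":"array"},"grip_force":{"type":"number"}},"required":["dp","twist","jaw"]}

```bash
ls; mkdir -p pics; cat > h.py <<'E'
import numpy as np, cv2
from bench import r
from scipy.spatial.transform import Rotation as Ro
def save(name,fn,crop=None,scale=1):
    f=r.grab_frame(name); im=f["color"][:,:,::-1].copy()
    if crop: x0,y0,x1,y1=crop; im=im[y0:y1,x0:x1]
    im=cv2.resize(im,None,fx=scale,fy=scale,interpolation=cv2.INTER_CUBIC)
    cv2.imwrite("pics/"+fn,im); return f
def campose(f,o=None):
    if "R" in f: R=f["R"];t=f["t"]; return R.T,-R.T@t
    T=np.eye(4);T[:3,:3]=Ro.from_rotvec(o["orientation"]).as_matrix();T[:3,3]=o["tcp_pos"]
    M=T@f["hand_eye"]; return M[:3,:3],M[:3,3]
def px_d(f,u,v,o=None):
    K=f["intrinsics"];z=f["z_map"][int(v),int(u)]
    p=np.array([(u-K[0,2])/K[0,0],(v-K[1,2])/K[1,1],1])*z
    A,b=campose(f,o);return A@p+b
def px_h(f,u,v,h,o=None):
    K=f["intrinsics"];p=np.array([(u-K[0,2])/K[0,0],(v-K[1,2])/K[1,1],1])
    A,b=campose(f,o);d=A@p;return b+d*(h-b[2])/d[2]
def proj(f,X,o=None):
    A,b=campose(f,o);c=A.T@(np.asarray(X)-b);q=f["intrinsics"]@c;return q[:2]/q[2]
E
python3 - <<'E'
from h import *
import pickle
o=r.get_obs();print(o)
for n in("top","side","wrist"):
    f=save(n,n+"0.png");f["o"]=o;pickle.dump(f,open(n+"0.pkl","wb"))
    print(n,campose(f,o)[1],f["intrinsics"][0,0])
E
```

```text
pics
{'clock': 0.0, 'joints': array([-1.42108853,  0.47781812,  0.02234255,  1.55643967, -0.01152299,
        1.10929029, -0.08313501]), 'qvel': array([ 0.00068598, -0.00211883, -0.00083776,  0.00098735, -0.00178925,
       -0.00159877, -0.00149524]), 'tau': array([-2.19275580e-05, -5.96458304e+01,  1.60813920e+00, -2.81202650e+01,
        1.24056620e-02,  9.42119979e-03,  3.47666258e-06]), 'tcp_pos': array([0.17201978, 0.65243503, 0.40371836]), 'orientation': array([ 2.48764029e+00,  1.91668208e+00, -2.15606669e-03]), 'contact_force': array([ 0.32765481, -0.37634554,  0.40345042]), 'moment': array([-0.06405711,  0.04700313, -0.0194803 ]), 'grip_width': 0.08543940317367023}
top [0.4194792  0.12459446 1.06388963] 426.96125620487163
side [0.37630655 1.1965479  0.70230786] 457.5644159692707
wrist [0.1041574  0.67016197 0.37335805] 324.858768064253
```

View pics/top0.png

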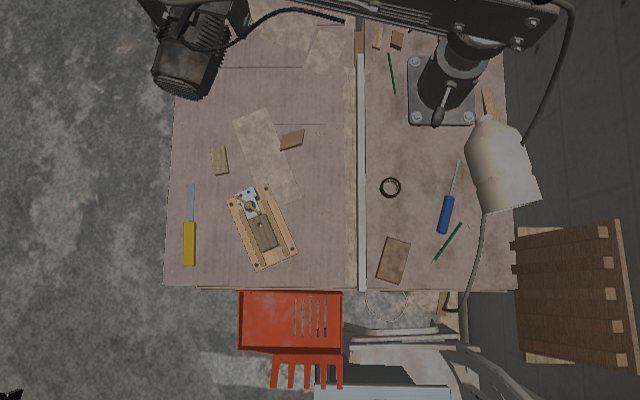

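View pics/side0.png

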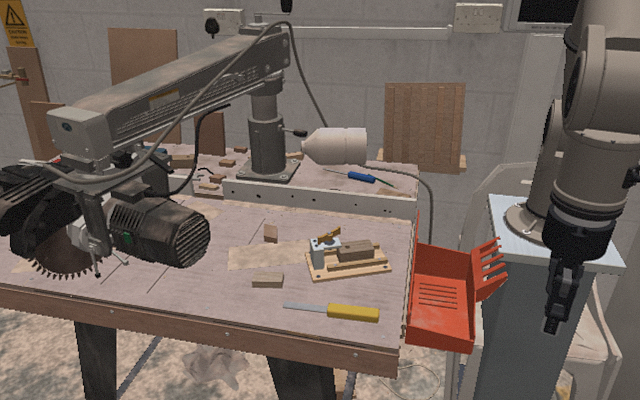

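View pics/wrist0.png

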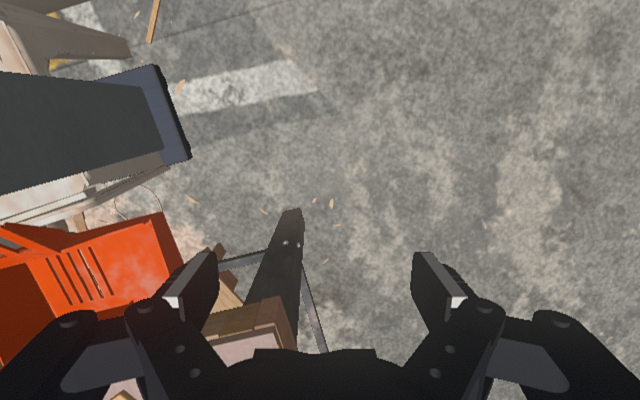

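```bash
python3 - <<'E'
from h import *
import pickle
for n,(x0,y0,x1,y1),s in(("top",(215,170,315,280),6),("side",(290,210,410,300),6)):
    f=pickle.load(open(n+"0.pkl","rb"))
    im=f["color"][y0:y1,x0:x1,::-1]
    cv2.imwrite(f"pics/{n}0c.png",cv2.resize(im,None,fx=s,fy=s,interpolation=cv2.INTER_CUBIC)[:600,:800])
f=pickle.load(open("top0.pkl","rb"))
for p in((320,200),(263,233),(250,200),(262,251),(190,250)):
    print(p,px_d(f,*p))
for n in("top","side"):
    f=pickle.load(open(n+"0.pkl","rb"));print(campose(f))
E
```

```text
(320, 200) [ 0.59128736  0.14637327 -0.00174325]
(263, 233) [0.50285094 0.2812796  0.0463116 ]
(250, 200) [0.57880004 0.31076878 0.07085936]
(262, 251) [0.45994855 0.28210283 0.04821657]
(190, 250) [0.46172682 0.46245319 0.02521546]
(array([[ 0.01026417, -0.98652   ,  0.16331851],
       [-0.99935453, -0.00449728,  0.03564132],
       [-0.03442639, -0.16357892, -0.98592939]]), array([0.4194792 , 0.12459446, 1.06388963]))
(array([[-0.97506735, -0.10252662,  0.19680437],
       [-0.22181341,  0.47635545, -0.8508139 ],
       [-0.00651776, -0.8732547 , -0.48722043]]), array([0.37630655, 1.1965479 , 0.70230786]))
```

View pics/top0c.png

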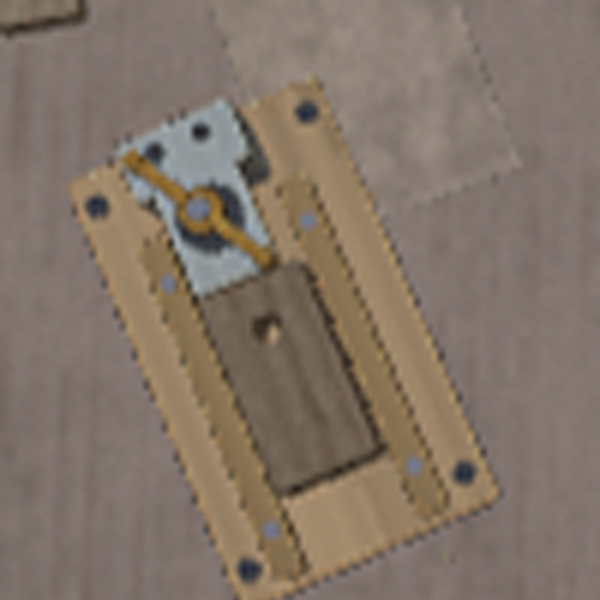

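View pics/side0c.png

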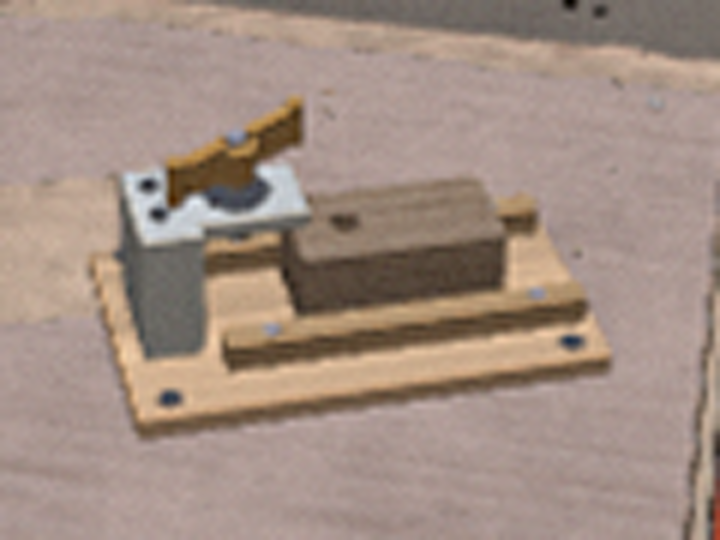

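```bash
cat > fit.py <<'E'
from h import *
import pickle
from scipy.optimize import least_squares
ft=pickle.load(open("top0.pkl","rb"));fs=pickle.load(open("side0.pkl","rb"))
ct=lambda u,v:((u+.5)/6-.5+215,(v+.5)/6-.5+170)
cs=lambda u,v:((u+.5)/6-.5+290,(v+.5)/6-.5+210)
obs=[(ft,ct(72,185),(95,57.5,12)),(ft,ct(318,78),(95,-57.5,12)),(ft,ct(499,493),(-100,-57.5,12)),
(fs,cs(140,425),(95,57.5,12)),(fs,cs(609,360),(-100,57.5,12)),(fs,cs(93,257),(95,-57.5,12)),
(ft,ct(198,208),None)]
def W(p,X):
    c,s=np.cos(p[2]),np.sin(p[2]);X=np.array(X)/1e3
    return np.array([p[0]+c*X[0]-s*X[1],p[1]+s*X[0]+c*X[1],X[2]])
def res(p,full=False):
    e=[]
    for f,uv,X in obs:
        if X is None: continue
        e.append(proj(f,W(p,X))-uv)
    return np.ravel(e)
if __name__=="__main__":
    s=least_squares(res,[.52,.29,.44],loss='soft_l1')
    p=s.x;print(p,np.degrees(p[2]));print(res(p).reshape(-1,2).round(2))
    np.save("jig.npy",p)
    c,s_=np.cos(p[2]),np.sin(p[2])
    def J(w): d=w[:2]-p[:2];return np.round(1e3*np.array([c*d[0]+s_*d[1],-s_*d[0]+c*d[1],w[2]]),1)
    for nm,u in(("blkNR",(385,455)),("blkNL",(285,497))): print(nm,J(px_h(ft,*ct(*u),.05)))
    for nm,u,h in(("scr end",(198,208),.1),("w1",(130,158),.1),("w2",(270,262),.1)): print(nm,J(px_h(ft,*ct(*u),h)))
    for nm,u,h in(("scr end",(237,137),.1),("w1",(170,165),.1),("w2",(300,102),.1)): print("side",nm,J(px_h(fs,*cs(*u),h)))
    for nm,u,h in(("blkNR",(480,180),.05),("blkNL",(503,232),.05)): print("side",nm,J(px_h(fs,*cs(*u),h)))
E
python3 fit.py
```

```text
[0.52481386 0.29375775 0.42490177] 24.3450781883549
[[-1.69 -0.31]
 [-0.69 -0.82]
 [-0.23  1.21]
 [-0.05 -1.8 ]
 [ 1.43 -1.84]
 [-0.45 -2.32]]
blkNR [-68.1 -25.7  50. ]
blkNL [-67.2  17.   50. ]
scr end [ 42.8  -0.9 100. ]
w1 [ 71.5  15.7 100. ]
w2 [ 12.3 -18.3 100. ]
side scr end [ 44.9   5.  100. ]
side w1 [ 74.4  18.6 100. ]
side w2 [ 14.9 -14.2 100. ]
side blkNR [-62.8 -15.6  50. ]
side blkNL [-61.3  21.6  50. ]
```

```bash
cat >> h.py <<'E'
def Rj(p):
    c,s=np.cos(p[2]),np.sin(p[2]);return np.array([[c,-s,0],[s,c,0],[0,0,1]])
def plan(target,yaw,o=None):
    """target TCP world, yaw of tool x (deg), tool down -> dp,twist units (tool frame, total)"""
    o=o or r.get_obs();R=Ro.from_rotvec(o["orientation"]).as_matrix()
    y=np.radians(yaw);x=np.array([np.cos(y),np.sin(y),0]);z=np.array([0,0,-1.]);Rt=np.column_stack([x,np.cross(z,x),z])
    d=R.T@(np.asarray(target)-o["tcp_pos"]);tw=Ro.from_matrix(R.T@Rt).as_rotvec(degrees=True)
    return d,d/.12,tw,tw/120
def st(o=None):
    o=o or r.get_obs();R=Ro.from_rotvec(o["orientation"]).as_matrix()
    p=np.load("jig.npy");d=Rj(p).T@(o["tcp_pos"]-[p[0],p[1],0])
    print("t%.2f tcp"%o["clock"],o["tcp_pos"].round(4),"jig",(d*1e3).round(1),"yaw %.1f tilt %.2f"%(np.degrees(np.arctan2(R[1,0],R[0,0])),np.degrees(np.arccos(-R[2,2]))),"F",o["contact_force"].round(2),"M",o["moment"].round(3),"w %.4f"%o["grip_width"],"q",o["joints"].round(2))
E
python3 - <<'E'
from h import *
import pickle
f=pickle.load(open("wrist0.pkl","rb"));print(f["hand_eye"].round(3))
p=np.load("jig.npy");st()
t=Rj(p)@[0.0,-0.09,0]+[p[0],p[1],0.40];print(t,plan(t,24.3))
E
```

```text
[[ 1.    -0.    -0.    -0.   ]
 [ 0.     0.961  0.276 -0.07 ]
 [ 0.    -0.276  0.961  0.03 ]
 [ 0.     0.     0.     1.   ]]
t0.15 tcp [0.172  0.6525 0.404 ] jig [-173.5  472.3  404. ] yaw 75.2 tilt 0.08 F [-0.97 -0.1  -0.21] M [-0.062 -0.024 -0.012] w 0.0855 q [-1.42  0.48  0.02  1.56 -0.01  1.11 -0.08]
[0.56191468 0.21176062 0.4       ] (array([-0.32675102,  0.48938597,  0.00444286]), array([-2.72292515,  4.07821641,  0.03702382]), array([3.71061500e-02, 7.03391722e-02, 5.09282663e+01]), array([3.09217917e-04, 5.86159768e-04, 4.24402219e-01]))
```

Emit:
apply_moves(dp=[[-0.15, 0.26, 0], [-0.15, 0.26, 0], [-0.15, 0.26, 0], [-0.15, 0.26, 0], [-0.15, 0.26, 0], [-0.15, 0.26, 0], [-0.15, 0.26, 0]], twist=[[0, 0, 0], [0, 0, 0], [0, 0, 0], [0, 0, 0], [0, 0, 0], [0, 0, 0], [0, 0, 0]], jaw=[255, 255, 255, 255, 255, 255, 255])

```text
clock: 0.85
tcp_pos: [0.3509, 0.4733, 0.4006]
orientation: [-2.475, -1.933, 0.01]
contact_force: [0.4, 0.3, -0.6]
grip_width: -0.0001
```

```bash
python3 -c "
from h import *
st();print(plan([.525,.294,.36],24.3))"
```

```text
t0.85 tcp [0.3509 0.4733 0.4006] jig [-84.4 235.3 400.6] yaw 76.0 tilt 0.35 F [ 0.44  0.3  -0.58] M [-0.043 -0.01   0.006] w -0.0001 q [-1.1   0.34  0.08  1.77 -0.03  1.03  0.32]
(array([-0.1316178 ,  0.21251757,  0.0401976 ]), array([-1.09681504,  1.77097974,  0.33498   ]), array([-0.12048827,  0.34244467, 51.6775452 ]), array([-0.00100407,  0.00285371,  0.43064621]))
```

Good tracking. Continue, then turn.

Emit:
apply_moves(dp=[[-0.157, 0.253, 0.048], [-0.157, 0.253, 0.048], [-0.157, 0.253, 0.048], [-0.157, 0.253, 0.048], [-0.157, 0.253, 0.048], [-0.157, 0.253, 0.048], [-0.157, 0.253, 0.048], [0, 0, 0], [0, 0, 0], [0, 0, 0], [0, 0, 0], [0, 0, 0], [0, 0, 0], [0, 0, 0], [0, 0, 0]], twist=[[0, 0, 0], [0, 0, 0], [0, 0, 0], [0, 0, 0], [0, 0, 0], [0, 0, 0], [0, 0, 0], [0, 0, 0.061], [0, 0, 0.061], [0, 0, 0.061], [0, 0, 0.061], [0, 0, 0.061], [0, 0, 0.061], [0, 0, 0.061], [0, 0, 0]], jaw=[255, 255, 255, 255, 255, 255, 255, 255, 255, 255, 255, 255, 255, 255, 255])

```text
clock: 2.35
tcp_pos: [0.5351, 0.2761, 0.355]
orientation: [3.076, 0.597, -0.016]
contact_force: [0.4, 0.3, 0.3]
grip_width: -0.0001
```

```bash
python3 -c "
from h import *
import pickle
o=r.get_obs();st(o)
f=save('wrist','w1.png');f['o']=o;pickle.dump(f,open('w1.pkl','wb'))
p=np.load('jig.npy')
for X in([.095,.0575,.012],[.095,-.0575,.012],[-.1,.0575,.012],[-.1,-.0575,.012],[.043,0,.1]): print(proj(f,Rj(p)@X+[p[0],p[1],0],o))
"
```

```text
t2.35 tcp [0.5351 0.2761 0.355 ] jig [  2.1 -20.4 355. ] yaw 22.0 tilt 0.73 F [0.4  0.29 0.31] M [ 0.006 -0.006 -0.023] w -0.0001 q [-0.87  0.43  0.38  1.8  -0.19  0.96 -0.03]
[417.61728509  90.19533285]
[412.19820936 210.2834633 ]
[204.95784771  99.58926784]
[220.30065415 217.12822155]
[375.91348483 174.66877891]
```

View pics/w1.png

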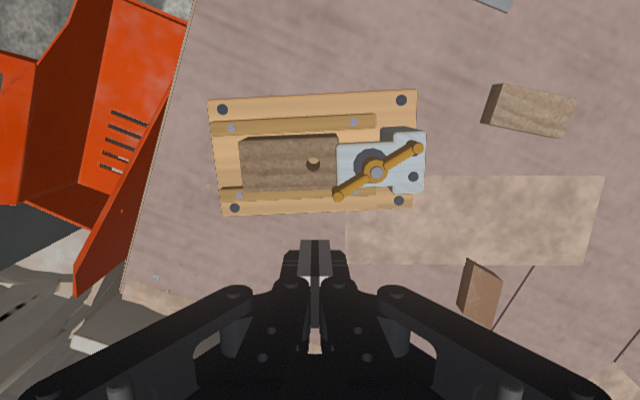

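```bash
python3 -c "
import cv2
im=cv2.imread('pics/w1.png')[75:225,195:440]
cv2.imwrite('pics/w1c.png',cv2.resize(im,None,fx=3.2,fy=3.2,interpolation=cv2.INTER_CUBIC))
im=cv2.imread('pics/w1.png')[225:345,250:390]
cv2.imwrite('pics/w1f.png',cv2.resize(im,None,fx=4,fy=4,interpolation=cv2.INTER_CUBIC))"
```

```text
(no output)
```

View pics/w1c.png

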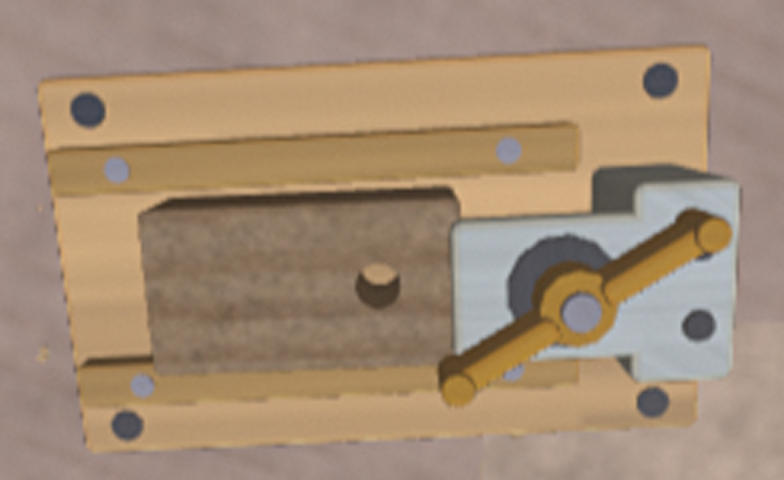

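View pics/w1f.png

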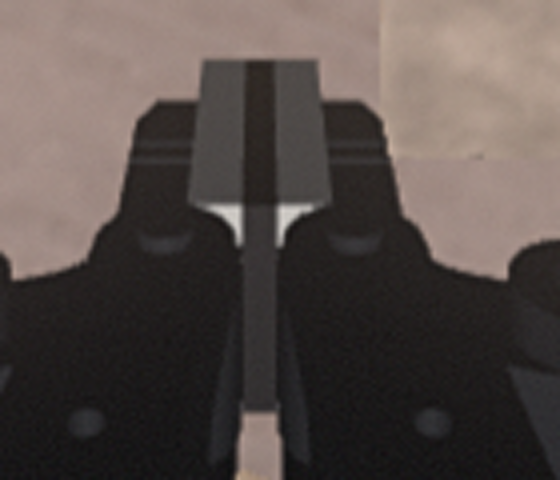

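```bash
cat > fit2.py <<'E'
from h import *
import pickle
from scipy.optimize import least_squares
f=pickle.load(open("w1.pkl","rb"));o=f["o"]
c=lambda u,v:np.array(((u+.5)/3.2-.5+195,(v+.5)/3.2-.5+75))
pts=[((38,80),(-100,57.5,12)),((710,46),(95,57.5,12)),((88,452),(-100,-57.5,12)),((695,425),(95,-57.5,12)),((578,124),(55,38,26)),((453,227),(16,18,72)),((455,354),(16,-18,72))]
def res(p): return np.ravel([proj(f,Rj(p)@(np.array(X)/1e3)+[p[0],p[1],0],o)-c(*u) for u,X in pts])
s=least_squares(res,np.load("jig.npy"),loss="soft_l1");p=s.x;print(p,np.degrees(p[2]));print(res(p).reshape(-1,2).round(2))
np.save("jig.npy",p)
def J(w): return (1e3*Rj(p).T@(w-[p[0],p[1],0])).round(1)
for nm,u,h in(("nearL",(140,213),.05),("nearR",(155,372),.05),("farend steel",(582,313),.1),("tipA",(459,388),.101),("tipB",(712,234),.101)):
    print(nm,J(px_h(f,*c(*u),h,o)),J(px_d(f,*c(*u),o)))
# finger geometry in tool frame
K=f["intrinsics"];H=f["hand_eye"]
for (u,v) in((305,245),(325,245),(305,270),(290,255),(290,262),(340,255),(315,245),(315,300),(285,275),(270,290)):
    z=f["z_map"][v,u];q=np.array([(u-K[0,2])/K[0,0]*z,(v-K[1,2])/K[1,1]*z,z,1]);print((u,v),((H@q)[:3]*1e3).round(1))
E
python3 fit2.py
```

```text
[0.5249389  0.29480506 0.43180914] 24.740841049040636
[[-1.44 -0.31]
 [ 1.33 -0.65]
 [-0.96  0.99]
 [ 1.36  1.31]
 [ 0.88 -0.2 ]
 [-0.8  -1.39]
 [-0.05  4.1 ]]
nearL [-64.1  21.7  50. ] [-73.4  18.   12.8]
nearR [-64.9 -21.5  50. ] [-64.7 -21.2  50.8]
farend steel [ 42.9   0.4 100. ] [ 42.8   0.4 100.3]
tipA [ 15.4 -15.2 101. ] [ 15.3 -14.6 103.3]
tipB [ 70.2  16.5 101. ] [ 69.9  16.6 102. ]
(305, 245) [ -4.4 -11.1 162.4]
(325, 245) [  4.5 -10.6 163.3]
(305, 270) [ -3.7 -11.4 139. ]
(290, 255) [-11.   -6.7 161.5]
(290, 262) [-10.5  -6.7 154.7]
(340, 255) [ 11.2  -6.2 162.5]
(315, 245) [  0.  -11.  162.4]
(315, 300) [  0.   -1.2 135.1]
(285, 275) [-11.7  -6.6 144. ]
(270, 290) [-50.8 130.8 356. ]
```

```bash
python3 - <<'E'
from h import *
import pickle
f=pickle.load(open("w1.pkl","rb"));K=f["intrinsics"];H=f["hand_eye"];z=f["z_map"]
v,u=np.mgrid[0:400,0:640];P=np.stack([(u-K[0,2])/K[0,0]*z,(v-K[1,2])/K[1,1]*z,z,np.ones_like(z)],-1)@H.T
P=P[(z>0)&(z<.2)][:,:3]*1e3
for a in range(-80,80,8):
    m=(P[:,0]>=a)&(P[:,0]<a+8)
    if m.any(): print(a,"zmax %.1f"%P[m,2].max(),"y",P[m,1].min().round(1),P[m,1].max().round(1))
for zz in range(100,176,8):
    m=(P[:,2]>=zz)&(P[:,2]<zz+8)
    if m.any(): print("z",zz,"x",P[m,0].min().round(1),P[m,0].max().round(1),"y",P[m,1].min().round(1),P[m,1].max().round(1))
st()
p=np.load("jig.npy")
t=Rj(p)@[-.092,0,.213]+[p[0],p[1],0];print(t,plan(t,24.7))
E
```

```text
-64 zmax 95.3 y -14.4 -10.4
-56 zmax 104.5 y -14.9 -9.2
-48 zmax 115.1 y -13.4 2.9
-40 zmax 124.4 y -13.2 9.0
-32 zmax 129.1 y -14.1 9.0
-24 zmax 132.6 y -20.5 2.6
-16 zmax 167.6 y -20.8 -6.0
-8 zmax 170.0 y -20.9 12.6
0 zmax 169.7 y -20.8 12.0
8 zmax 167.2 y -20.7 -5.8
16 zmax 132.2 y -20.7 3.5
24 zmax 128.9 y -14.1 9.0
32 zmax 124.1 y -13.1 9.1
40 zmax 113.6 y -13.4 3.7
48 zmax 104.9 y -14.4 -8.5
56 zmax 94.7 y -14.7 -10.5
z 100 x -51.3 51.5 y -18.0 8.5
z 108 x -45.5 45.4 y -16.5 9.1
z 116 x -39.0 39.1 y -14.1 11.6
z 124 x -32.8 32.0 y -14.0 12.6
z 132 x -17.8 17.8 y -12.3 11.8
z 140 x -13.7 13.4 y -11.6 -6.0
z 148 x -13.7 13.5 y -11.7 -5.9
z 156 x -13.7 13.5 y -11.4 -5.8
z 164 x -12.2 12.2 y -11.3 -6.1
t2.40 tcp [0.5351 0.2761 0.3551] jig [  1.4 -21.3 355.1] yaw 22.2 tilt 0.72 F [-0.46 -0.19 -0.02] M [0.053 0.031 0.038] w -0.0001 q [-0.87  0.43  0.38  1.8  -0.19  0.96 -0.02]
[0.44138357 0.25630172 0.213     ] (array([-0.09264288, -0.01789109,  0.14304001]), array([-0.77202396, -0.1490924 ,  1.1920001 ]), array([ 0.30752477,  0.65144853, -2.5220747 ]), array([ 0.00256271,  0.00542874, -0.02101729]))
```

```bash
python3 - <<'E'
from h import *
import pickle
f=pickle.load(open("top0.pkl","rb"));K=f["intrinsics"];z=f["z_map"]
v,u=np.mgrid[0:400,0:640];P=np.stack([(u-K[0,2])/K[0,0]*z,(v-K[1,2])/K[1,1]*z,z],-1)
A,b=campose(f);W=P@A.T+b
for x0 in np.arange(.2,.45,.04):
    m=(z>0)&(W[...,0]>x0)&(W[...,0]<x0+.04)&(W[...,1]>.1)&(W[...,1]<.4);print(x0.round(2),W[m][:,2].max() if m.any() else None)
p=np.load("jig.npy")
t=Rj(p)@[-.088,0,.28]+[p[0],p[1],0];print(t,plan(t,114.7))
E
```

```text
0.2 -0.04352895603074192
0.24 -0.1086985949787207
0.28 -0.10372317880386772
0.32 0.05547027993999576
0.36 0.06806017642486861
0.4 0.0290548773342989
0.44 0.05262291485350157
[0.44501641 0.25797578 0.28      ] (array([-0.08940074, -0.01769358,  0.07599936]), array([-0.74500617, -0.14744649,  0.63332797]), array([ -0.27174915,   0.75772659, -92.52077255]), array([-0.00226458,  0.00631439, -0.77100644]))
```

Emit:
apply_moves(dp=[[-0.248, -0.049, 0.2], [-0.248, -0.049, 0.2], [-0.248, -0.049, 0.2], [0, 0, 0], [0, 0, 0], [0, 0, 0], [0, 0, 0], [0, 0, 0], [0, 0, 0], [0, 0, 0], [0, 0, 0], [0, 0, 0], [0, 0, 0], [0, 0, 0], [0, 0, 0]], twist=[[0, 0.006, 0], [0, 0, 0], [0, 0, 0], [0, 0, -0.07], [0, 0, -0.07], [0, 0, -0.07], [0, 0, -0.07], [0, 0, -0.07], [0, 0, -0.07], [0, 0, -0.07], [0, 0, -0.07], [0, 0, -0.07], [0, 0, -0.07], [0, 0, -0.07], [0, 0, 0]], jaw=[255, 255, 255, 255, 255, 255, 255, 255, 255, 255, 255, 255, 255, 255, 255])

```text
clock: 3.9
tcp_pos: [0.4416, 0.2569, 0.2807]
orientation: [1.618, 2.685, -0.0]
contact_force: [0.3, 0.4, 0.2]
grip_width: -0.0002
```

```bash
python3 - <<'E'
from h import *
st()
p=np.load("jig.npy")
t=Rj(p)@[-.088,0,.213]+[p[0],p[1],0];print(t,plan(t,114.7))
E
```

```text
t3.90 tcp [0.4416 0.2569 0.2807] jig [-91.5   0.4 280.7] yaw 117.8 tilt 0.37 F [0.27 0.41 0.22] M [ 0.007 -0.009 -0.074] w -0.0002 q [-0.61  0.37 -0.05  2.05  0.04  0.71  1.37]
[0.44501641 0.25797578 0.213     ] (array([-0.00020877,  0.00328743,  0.0677511 ]), array([-0.00173973,  0.02739523,  0.56459248]), array([0.19288382, 0.32126499, 3.14143418]), array([0.00160737, 0.00267721, 0.02617862]))
```

Emit:
apply_moves(dp=[[0, 0.02, 0.19], [0, 0, 0.19], [0, 0, 0.18], [0, 0, 0]], twist=[[0.001, 0.003, 0.026], [0, 0, 0], [0, 0, 0], [0, 0, 0]], jaw=[255, 255, 255, 255])

```text
clock: 4.3
tcp_pos: [0.4452, 0.2583, 0.2131]
orientation: [1.706, 2.637, 0.009]
contact_force: [-0.8, -0.6, -0.5]
grip_width: 0.0001
```

```bash
python3 - <<'E'
from h import *
import pickle
o=r.get_obs();st(o)
p=np.load("jig.npy")
t=Rj(p)@[-.088,0,.213]+[p[0],p[1],0];print(t,plan(t,114.7))
f=save("wrist","w2.png");f['o']=o;pickle.dump(f,open('w2.pkl','wb'))
E
```

```text
t4.30 tcp [0.4452 0.2583 0.2131] jig [-8.770e+01  2.000e-01  2.131e+02] yaw 114.2 tilt 0.35 F [-0.81 -0.61 -0.46] M [-0.028  0.075  0.012] w 0.0001 q [-0.62  0.49 -0.04  2.08  0.03  0.57  1.32]
[0.44501641 0.25797578 0.213     ] (array([-2.40072258e-04, -2.85798407e-04,  6.78579887e-05]), array([-0.0020006 , -0.00238165,  0.00056548]), array([ 0.32192881, -0.12482654, -0.50388017]), array([ 0.00268274, -0.00104022, -0.004199  ]))
```

View pics/w2.png

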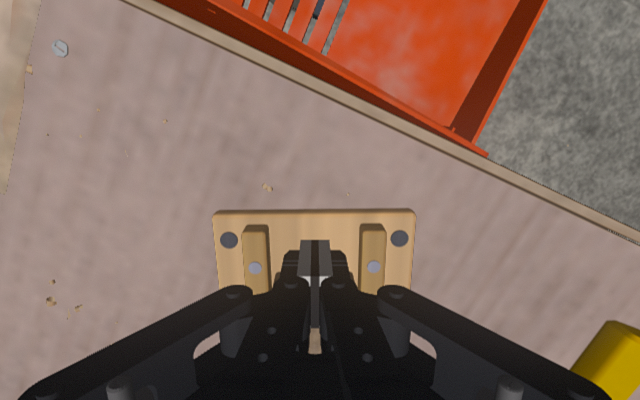

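Emit:
apply_moves(dp=[[0, 0.06, 0], [0, 0.05, 0], [0, 0.05, 0], [0, 0.05, 0], [0, 0.05, 0], [0, 0.04, 0], [0, 0.04, 0]], twist=[[0.002, 0, -0.004], [0, 0, 0], [0, 0, 0], [0, 0, 0], [0, 0, 0], [0, 0, 0], [0, 0, 0]], jaw=[255, 255, 255, 255, 255, 255, 255])

```text
clock: 5.05
tcp_pos: [0.4866, 0.2775, 0.2184]
orientation: [1.696, 2.643, 0.012]
contact_force: [-1.7, -0.4, -0.9]
grip_width: -0.0
```

```bash
python3 - <<'E'
from h import *
st()
E
```

```text
t5.05 tcp [0.4866 0.2775 0.2184] jig [-42.    0.3 218.4] yaw 114.6 tilt 0.43 F [-1.73 -0.42 -0.89] M [-0.088  0.181 -0.055] w -0.0000 q [-0.6   0.54 -0.04  1.97  0.03  0.63  1.35]
```

Emit:
apply_moves(dp=[[0, 0, 0.035], [0, 0.015, 0.005], [0, 0.015, 0.003], [0, 0.015, 0.003]], twist=[[0, 0, 0], [0, 0, 0], [0, 0, 0], [0, 0, 0]], jaw=[255, 255, 255, 255])

```text
clock: 5.45
tcp_pos: [0.4917, 0.2799, 0.2124]
orientation: [1.697, 2.644, 0.009]
contact_force: [-5.8, -1.7, 3.4]
grip_width: -0.0004
```

```bash
python3 - <<'E'
from h import *
st()
E
```

```text
t5.45 tcp [0.4917 0.2799 0.2124] jig [-36.5   0.3 212.4] yaw 114.6 tilt 0.32 F [-5.77 -1.74  3.38] M [-0.542  1.21   0.047] w -0.0004 q [-0.6   0.55 -0.04  1.96  0.03  0.62  1.35]
```

Emit:
apply_moves(dp=[[0, 0.015, 0], [0, 0.015, 0], [0, 0.01, 0]], twist=[[0, 0, 0], [0, 0, 0], [0, 0, 0]], jaw=[255, 255, 255])

```text
clock: 5.75
tcp_pos: [0.4931, 0.2806, 0.2114]
orientation: [-1.693, -2.641, 0.006]
contact_force: [-2.4, -2.1, 3.2]
grip_width: 0.0001
```

```bash
python3 - <<'E'
from h import *
st()
f=save("top","t3.png",(215,170,315,270),6)
f=save("side","s3.png",(290,210,410,300),6)
E
```

```text
t5.75 tcp [0.4931 0.2806 0.2114] jig [-34.8   0.4 211.4] yaw 114.7 tilt 0.34 F [-2.39 -2.05  3.17] M [-0.358  0.785  0.004] w 0.0001 q [-0.6   0.56 -0.04  1.95  0.03  0.64  1.35]
```

View pics/s3.png

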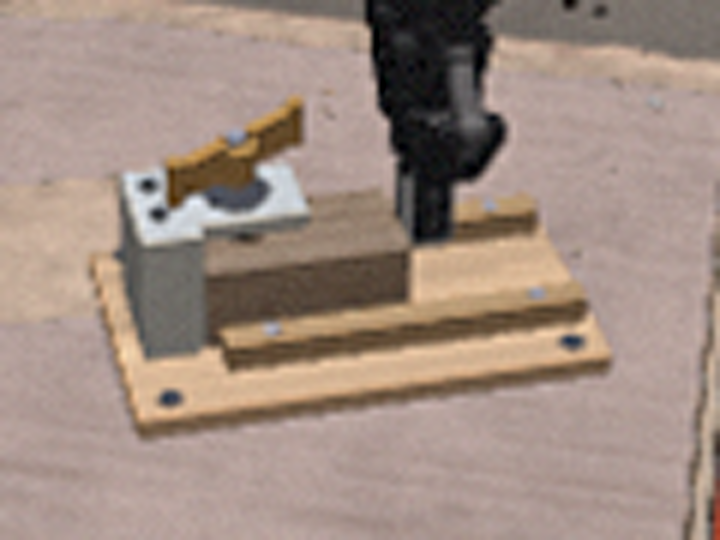

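Emit:
apply_moves(dp=[[0, 0.02, 0], [0, 0.03, 0], [0, 0.04, 0]], twist=[[0, 0, 0], [0, 0, 0], [0, 0, 0]], jaw=[255, 255, 255])

```text
clock: 6.15
tcp_pos: [0.4965, 0.2823, 0.2095]
orientation: [-1.687, -2.633, 0.036]
contact_force: [-15.2, -5.8, 11.4]
grip_width: -0.0
```

```bash
python3 - <<'E'
from h import *
st()
E
```

```text
t6.15 tcp [0.4965 0.2823 0.2095] jig [-31.1   0.5 209.5] yaw 114.7 tilt 1.57 F [-15.18  -5.85  11.44] M [-1.389  3.047 -0.032] w -0.0000 q [-0.6   0.57 -0.04  1.94  0.02  0.66  1.35]
```

Emit:
apply_moves(dp=[[0, -0.06, 0], [0, -0.08, 0], [0, 0, -0.1], [0, 0, -0.3], [0, 0, -0.3], [0, 0, -0.3], [0, 0, -0.3], [0, 0, 0]], twist=[[0, 0, 0], [0, 0, 0], [0, 0, 0], [0, 0, 0], [0, 0, 0], [0, 0, 0], [0, 0, 0], [0, 0, 0]], jaw=[255, 255, 255, 255, 255, 125, 125, 125])

```text
clock: 6.95
tcp_pos: [0.4861, 0.2774, 0.3773]
orientation: [-1.69, -2.638, 0.018]
contact_force: [0.6, 0.1, -0.1]
grip_width: 0.043
```

```bash
python3 - <<'E'
from h import *
st()
p=np.load("jig.npy")
t=Rj(p)@[.043,0,.36]+[p[0],p[1],0];print(t,plan(t,114.7))
t=Rj(p)@[.015,0,.36]+[p[0],p[1],0];print(t,plan(t,114.7))
E
```

```text
t6.95 tcp [0.4861 0.2774 0.3773] jig [-42.6   0.4 377.3] yaw 114.7 tilt 0.83 F [ 0.56  0.09 -0.06] M [ 0.006 -0.035 -0.035] w 0.0430 q [-0.6   0.32 -0.04  1.86  0.01  0.98  1.36]
[0.56399193 0.31280119 0.36      ] (array([-0.00036119,  0.08581003,  0.01607416]), array([-0.00300992,  0.71508362,  0.1339513 ]), array([-0.82692157, -0.06877128, -0.01283235]), array([-0.00689101, -0.00057309, -0.00010694]))
[0.53856205 0.30108278 0.36      ] (array([-0.00038766,  0.05781296,  0.01647822]), array([-0.00323052,  0.48177469,  0.13731854]), array([-0.82692157, -0.06877128, -0.01283235]), array([-0.00689101, -0.00057309, -0.00010694]))
```

Emit:
apply_moves(dp=[[0, 0.24, 0.045], [0, 0.24, 0.045], [0, 0.235, 0.045], [0, 0, 0], [0, 0, 0]], twist=[[-0.007, 0, 0], [0, 0, 0], [0, 0, 0], [0, 0, 0], [0, 0, 0]], jaw=[125, 125, 125, 125, 125])

```text
clock: 7.45
tcp_pos: [0.5673, 0.3143, 0.3662]
orientation: [1.693, 2.64, 0.02]
contact_force: [0.0, -0.5, 0.5]
grip_width: 0.0434
```

```bash
python3 - <<'E'
from h import *
import pickle
o=r.get_obs();st(o)
f=save("wrist","w4.png");f['o']=o;pickle.dump(f,open('w4.pkl','wb'))
im=f["color"][130:250,220:410,::-1];cv2.imwrite("pics/w4c.png",cv2.resize(im,None,fx=4,fy=4,interpolation=cv2.INTER_CUBIC))
E
```

```text
t7.45 tcp [0.5673 0.3143 0.3662] jig [ 4.660e+01 -1.000e-01  3.662e+02] yaw 114.7 tilt 0.78 F [ 0.01 -0.53  0.51] M [ 0.015  0.002 -0.009] w 0.0434 q [-0.59  0.47 -0.02  1.66  0.01  1.    1.39]
```

View pics/w4.png

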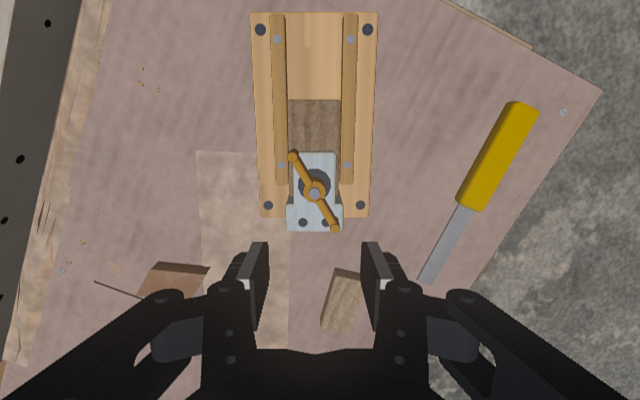

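View pics/w4c.png

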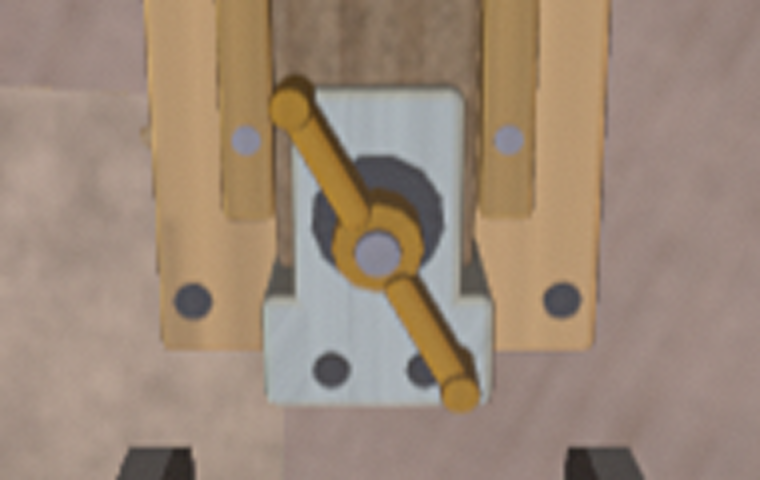

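```bash
python3 - <<'E'
from h import *
import pickle
f=pickle.load(open("w4.pkl","rb"));o=f["o"]
c=lambda u,v:np.array(((u+.5)/4-.5+220,(v+.5)/4-.5+130))
S=[px_h(f,*c(*u),h,o) for u,h in(((378,254),.1003),((290,106),.102),((460,390),.102))]
for s,u in zip(S,((378,254),(290,106),(460,390))): print(s.round(4),px_d(f,*c(*u),o).round(4))
d=S[1]-S[2];print("len",np.linalg.norm(d),"yaw",np.degrees(np.arctan2(d[1],d[0])),"mid",(S[1]+S[2])/2)
p=np.load("jig.npy");print("jig screw",Rj(p)@[.043,0,0]+[p[0],p[1],0])
K=f["intrinsics"];H=f["hand_eye"];z=f["z_map"]
v,u=np.mgrid[0:400,0:640];P=np.stack([(u-K[0,2])/K[0,0]*z,(v-K[1,2])/K[1,1]*z,z,np.ones_like(z)],-1)@H.T
P=P[(z>0)&(z<.2)][:,:3]*1e3
for zz in range(90,176,6):
    m=(P[:,2]>=zz)&(P[:,2]<zz+6)
    if m.any():
        Q=P[m];L=Q[Q[:,0]<0];G=Q[Q[:,0]>0];print("z",zz,"L x",L[:,0].min().round(1),L[:,0].max().round(1),"R",G[:,0].min().round(1),G[:,0].max().round(1),"y",Q[:,1].min().round(1),Q[:,1].max().round(1))
print(plan([S[0][0],S[0][1],.29],114.7))
E
```

```text
[0.5637 0.313  0.1003] [0.5637 0.313  0.1004]
[0.5447 0.2869 0.102 ] [0.5445 0.2869 0.1032]
[0.5814 0.3385 0.102 ] [0.5813 0.3385 0.1021]
len 0.06329896642264411 yaw -125.41079574833648 mid [0.56303239 0.31269431 0.102     ]
jig screw [0.56399193 0.31280119 0.        ]
z 90 L x -63.6 -0.2 R 0.1 63.3 y -18.5 1.6
z 96 L x -61.6 -0.2 R 0.1 61.3 y -18.3 8.0
z 102 L x -59.9 -16.2 R 16.3 59.8 y -18.1 12.7
z 108 L x -57.7 -18.3 R 18.0 57.7 y -16.6 13.6
z 114 L x -56.5 -20.3 R 20.2 56.4 y -14.3 12.8
z 120 L x -53.8 -21.7 R 21.6 54.7 y -14.4 12.9
z 126 L x -48.6 -21.8 R 22.1 47.4 y -14.2 6.5
z 132 L x -31.8 -21.5 R 21.4 30.3 y -11.9 11.8
z 138 L x -35.7 -21.5 R 21.4 35.4 y -11.9 11.6
z 144 L x -35.3 -21.6 R 21.5 35.4 y -11.8 11.5
z 150 L x -35.4 -21.5 R 21.5 35.5 y -11.8 11.2
z 156 L x -35.4 -21.5 R 21.5 35.1 y -11.6 11.0
z 162 L x -33.9 -21.6 R 21.5 33.6 y -11.7 10.8
z 168 L x -22.0 -21.7 R 21.6 22.0 y -9.7 10.5
(array([ 0.00023827, -0.00466826,  0.07624213]), array([ 0.00198556, -0.03890215,  0.63535105]), array([ 0.7780615 , -0.14874652, -0.02846277]), array([ 0.00648385, -0.00123955, -0.00023719]))
```

Emit:
apply_moves(dp=[[0.002, -0.039, 0.2], [0, 0, 0.2], [0, 0, 0.2], [0, 0, 0.13], [0, 0, 0], [0, 0, 0]], twist=[[0.0065, -0.001, 0], [0, 0, 0], [0, 0, 0], [0, 0, 0], [0, 0, 0], [0, 0, 0]], jaw=[125, 125, 125, 125, 125, 125])

```text
clock: 8.1
tcp_pos: [0.5596, 0.3112, 0.2798]
orientation: [1.694, 2.645, 0.005]
contact_force: [0.3, -0.0, 0.1]
grip_width: 0.0435
```

```bash
cat >> h.py <<'E'
def pl(z,yaw):
    o=r.get_obs();st(o);a=plan([.5637,.3129,z],yaw,o);print("mm",(a[0]*1e3).round(2),"dp",a[1].round(3),"deg",a[2].round(2),"tw",a[3].round(4))
E
python3 -c "
from h import *
pl(.251,114.7)"
```

```text
t8.10 tcp [0.5596 0.3112 0.2798] jig [ 38.3   0.4 279.8] yaw 114.7 tilt 0.19 F [ 0.29 -0.01  0.13] M [ 0.055 -0.    -0.04 ] w 0.0435 q [-0.59  0.55 -0.03  1.75  0.02  0.84  1.38]
mm [-0.24  4.37 28.82] dp [-0.002  0.036  0.24 ] deg [ 0.17 -0.07  0.02] tw [ 0.0014 -0.0006  0.0002]
```

Emit:
apply_moves(dp=[[0, 0.04, 0.08], [0, 0.005, 0.08], [0, 0.005, 0.07], [0, 0, 0], [0, 0, 0]], twist=[[0.001, 0, 0], [0, 0, 0], [0, 0, 0], [0, 0, 0], [0, 0, 0]], jaw=[125, 125, 125, 125, 125])

```text
clock: 8.6
tcp_pos: [0.5661, 0.3143, 0.253]
orientation: [1.694, 2.644, 0.009]
contact_force: [0.3, 0.4, -0.1]
grip_width: 0.0433
```

```bash
python3 -c "
from h import *
pl(.251,114.7)"
```

```text
t8.60 tcp [0.5661 0.3143 0.253 ] jig [ 45.6   0.5 253. ] yaw 114.7 tilt 0.32 F [ 0.28  0.44 -0.15] M [-0.023  0.024 -0.06 ] w 0.0433 q [-0.58  0.6  -0.03  1.74  0.02  0.8   1.38]
mm [-0.31 -2.8   2.01] dp [-0.003 -0.023  0.017] deg [ 0.3  -0.11  0.01] tw [ 0.0025 -0.0009  0.0001]
```

Emit:
apply_moves(dp=[[-0.002, -0.022, 0.01], [0, 0, 0], [0, 0, 0], [0, 0, 0], [0, 0, 0], [0, 0, 0]], twist=[[0.002, -0.001, 0], [0, 0, 0.06], [0, 0, 0.06], [0, 0, 0.06], [0, 0, 0.06], [0, 0, 0]], jaw=[125, 125, 125, 125, 125, 125])

```text
clock: 9.2
tcp_pos: [0.5633, 0.3126, 0.2528]
orientation: [2.319, 2.119, 0.002]
contact_force: [-0.4, -0.7, -0.1]
grip_width: 0.0439
```

```bash
python3 -c "
from h import *
pl(.251,84.7)"
```

```text
t9.20 tcp [0.5633 0.3126 0.2528] jig [4.230e+01 1.000e-01 2.528e+02] yaw 84.8 tilt 0.06 F [-0.41 -0.69 -0.06] M [ 0.018  0.032 -0.014] w 0.0439 q [-0.68  0.6   0.11  1.76 -0.09  0.79  0.95]
mm [0.37 0.34 1.77] dp [0.003 0.003 0.015] deg [ 0.05 -0.03  0.12] tw [ 0.0004 -0.0003  0.001 ]
```

Emit:
apply_moves(dp=[[0.002, 0.002, 0.012], [0, 0, 0], [0, 0, 0], [0, 0, 0], [0, 0, 0], [0, 0, 0], [0, 0, 0], [0, 0, 0], [0, 0, 0]], twist=[[0, 0, 0.06], [0, 0, 0.065], [0, 0, 0.065], [0, 0, 0.065], [0, 0, 0.065], [0, 0, 0.065], [0, 0, 0.065], [0, 0, 0.065], [0, 0, 0]], jaw=[125, 125, 125, 125, 125, 125, 125, 125, 125])

```text
clock: 10.1
tcp_pos: [0.5628, 0.3132, 0.2524]
orientation: [-3.079, -0.614, -0.002]
contact_force: [0.3, -0.5, 0.0]
grip_width: 0.0436
```

```bash
python3 -c "
from h import *
pl(.251,24)
f=save('top','t5.png',(205,160,305,260),6)
f=save('wrist','w5.png')"
```

```text
t10.10 tcp [0.5628 0.3132 0.2524] jig [ 42.1   0.9 252.4] yaw 22.6 tilt 0.12 F [ 0.29 -0.46  0.01] M [-0.022  0.011 -0.025] w 0.0436 q [-0.88  0.62  0.39  1.77 -0.31  0.8   0.05]
mm [0.73 0.64 1.44] dp [0.006 0.005 0.012] deg [-0.08 -0.09 -1.44] tw [-0.0007 -0.0008 -0.012 ]
```

View pics/w5.png

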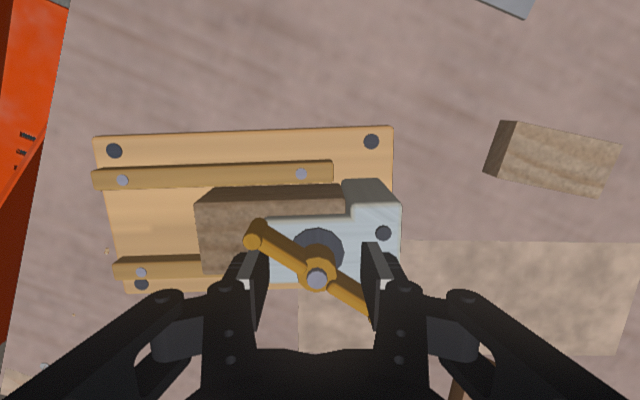

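Emit:
apply_moves(dp=[[0.006, 0.005, 0.012], [0, 0, 0], [0, 0, 0], [0, 0, 0], [0, 0, 0], [0, 0, 0], [0, 0, 0], [0, 0, 0]], twist=[[0, 0, 0.06], [0, 0, 0.065], [0, 0, 0.065], [0, 0, 0.065], [0, 0, 0.065], [0, 0, 0.065], [0, 0, 0.065], [0, 0, 0.065]], jaw=[125, 125, 125, 125, 125, 125, 125, 125])

```text
clock: 11.0
tcp_pos: [0.5641, 0.3124, 0.2515]
orientation: [-2.954, 1.052, 0.004]
contact_force: [-0.2, 0.1, -0.6]
grip_width: 0.0432
```

```bash
python3 -c "
from h import *
pl(.251,-40)"
```

```text
t11.00 tcp [0.5641 0.3124 0.2515] jig [ 43.   -0.4 251.5] yaw -39.2 tilt 0.35 F [-0.19  0.08 -0.56] M [ 0.001 -0.042 -0.02 ] w 0.0432 q [-1.06  0.7   0.66  1.78 -0.56  0.85 -0.82]
mm [-0.61 -0.1   0.46] dp [-0.005 -0.001  0.004] deg [-0.24  0.26  0.8 ] tw [-0.002   0.0021  0.0067]
```

Emit:
apply_moves(dp=[[-0.005, 0, 0.004], [0, 0, 0], [0, 0, 0], [0, 0, 0], [0, 0, 0], [0, 0, 0], [0, 0, 0], [0, 0, 0]], twist=[[-0.002, 0.002, 0.06], [0, 0, 0.065], [0, 0, 0.065], [0, 0, 0.065], [0, 0, 0.065], [0, 0, 0.065], [0, 0, 0.065], [0, 0, 0.065]], jaw=[125, 125, 125, 125, 125, 125, 125, 125])

```text
clock: 11.8
tcp_pos: [0.5646, 0.3127, 0.2506]
orientation: [1.989, -2.431, -0.007]
contact_force: [0.3, 0.6, -0.2]
grip_width: 0.0438
```

```bash
python3 -c "
from h import *
pl(.251,-100)"
```

```text
t11.80 tcp [0.5646 0.3127 0.2506] jig [ 43.5  -0.3 250.6] yaw -101.4 tilt 0.25 F [ 0.27  0.56 -0.19] M [-0.105 -0.058  0.015] w 0.0438 q [-1.21  0.82  0.93  1.79 -0.8   0.96 -1.71]
mm [-0.03  0.89 -0.36] dp [-0.     0.007 -0.003] deg [ 0.21  0.14 -1.41] tw [ 0.0018  0.0011 -0.0118]
```

Emit:
apply_moves(dp=[[0, 0.005, -0.002], [0, 0, 0], [0, 0, 0], [0, 0, 0], [0, 0, 0], [0, 0, -0.2], [0, 0, -0.1], [0, 0, 0], [0, 0, 0]], twist=[[0.002, 0.001, 0.06], [0, 0, 0.065], [0, 0, 0.065], [0, 0, 0.065], [0, 0, -0.03], [0, 0, 0], [0, 0, 0], [0, 0, -0.06], [0, 0, -0.06]], jaw=[125, 125, 125, 125, 125, 125, 125, 125, 125])

```text
clock: 12.7
tcp_pos: [0.5643, 0.3131, 0.285]
orientation: [1.735, -2.61, -0.005]
contact_force: [0.0, -0.7, 0.3]
grip_width: 0.0433
```

```bash
python3 -c "
from h import *
pl(.285,-100)
f=save('top','t6.png',(205,160,305,260),6)
f=save('side','s6.png',(290,190,410,290),6)
"
```

```text
t12.70 tcp [0.5643 0.3131 0.285 ] jig [4.34e+01 1.00e-01 2.85e+02] yaw -112.8 tilt 0.47 F [ 0.03 -0.7   0.26] M [-0.041 -0.06   0.019] w 0.0433 q [-1.25  0.81  1.01  1.77 -0.79  1.04 -1.9 ]
mm [0.42 0.5  0.05] dp [0.004 0.004 0.   ] deg [  0.43  -0.2  -12.79] tw [ 0.0036 -0.0017 -0.1066]
```

View pics/s6.png

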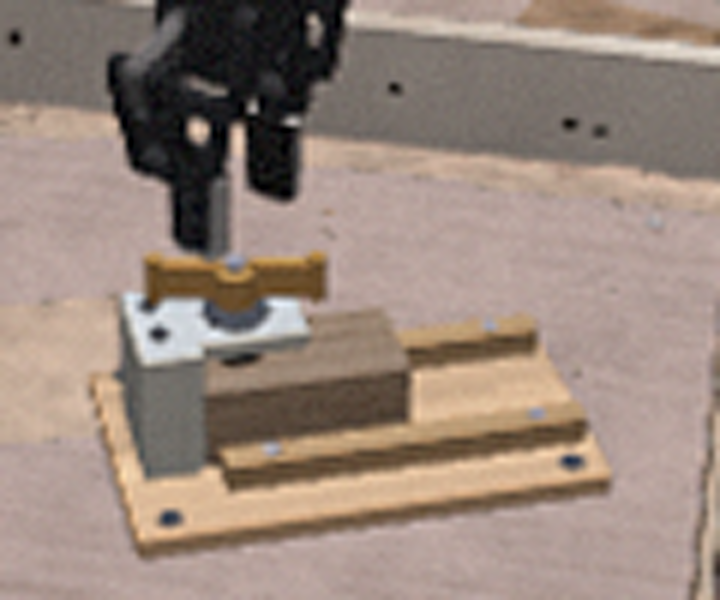

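Emit:
apply_moves(dp=[[0.004, 0.004, 0], [0, 0, 0], [0, 0, 0], [0, 0, 0], [0, 0, 0], [0, 0, 0], [0, 0, 0], [0, 0, 0], [0, 0, 0], [0, 0, 0], [0, 0, 0], [0, 0, 0], [0, 0, 0], [0, 0, 0], [0, 0, 0], [0, 0, 0], [0, 0, 0], [0, 0, 0], [0, 0, 0], [0, 0, 0]], twist=[[0.003, -0.001, -0.07], [0, 0, -0.07], [0, 0, -0.07], [0, 0, -0.07], [0, 0, -0.07], [0, 0, -0.07], [0, 0, -0.07], [0, 0, -0.07], [0, 0, -0.07], [0, 0, -0.07], [0, 0, -0.07], [0, 0, -0.07], [0, 0, -0.07], [0, 0, -0.07], [0, 0, -0.07], [0, 0, -0.07], [0, 0, -0.07], [0, 0, -0.07], [0, 0, -0.07], [0, 0, 0]], jaw=[125, 125, 125, 125, 125, 125, 125, 125, 125, 125, 125, 125, 125, 125, 125, 125, 125, 125, 125, 125])

```text
clock: 14.8
tcp_pos: [0.5618, 0.3097, 0.279]
orientation: [-2.844, -1.326, 0.029]
contact_force: [-0.2, -0.7, 0.3]
grip_width: 0.0434
```

```bash
python3 -c "
from h import *
pl(.285,63)
f=save('wrist','w7.png')
"
```

```text
t14.80 tcp [0.5618 0.3097 0.279 ] jig [ 39.7  -1.9 279. ] yaw 50.0 tilt 1.07 F [-0.25 -0.74  0.25] M [-0.021 -0.064 -0.026] w 0.0434 q [-0.81  0.58  0.29  1.75 -0.22  0.86  0.46]
mm [ 3.58 -0.64 -6.05] dp [ 0.03  -0.005 -0.05 ] deg [ -0.72   0.79 -12.99] tw [-0.006   0.0065 -0.1082]
```

View pics/w7.png

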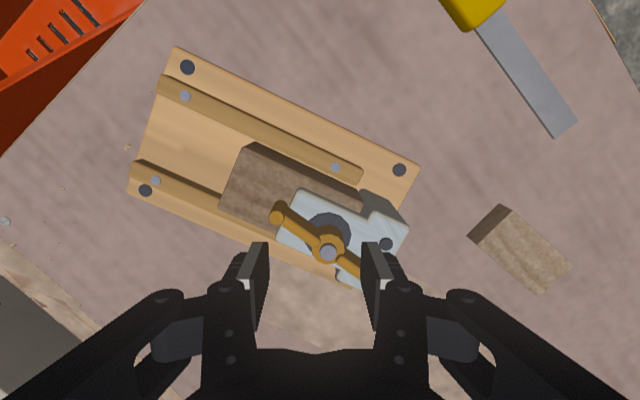

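Emit:
apply_moves(dp=[[0.03, -0.005, -0.02], [0, 0, 0], [0, 0, 0]], twist=[[-0.006, 0.006, -0.05], [0, 0, -0.068], [0, 0, 0]], jaw=[125, 125, 125])

```text
clock: 15.15
tcp_pos: [0.5636, 0.3126, 0.2805]
orientation: [2.67, 1.652, -0.005]
contact_force: [1.0, -0.5, 0.2]
grip_width: 0.0437
```

```bash
python3 -c "
from h import *
pl(.25,65)
"
```

```text
t15.15 tcp [0.5636 0.3126 0.2805] jig [ 42.5  -0.  280.5] yaw 63.5 tilt 0.21 F [ 0.96 -0.52  0.16] M [-0.019 -0.047 -0.006] w 0.0437 q [-0.78  0.57  0.24  1.75 -0.17  0.85  0.65]
mm [ 4.400e-01 -2.000e-02  3.047e+01] dp [ 0.004 -0.     0.254] deg [-0.01  0.21 -1.52] tw [-0.0001  0.0018 -0.0127]
```

Lower to 0.250 with a small lead against the downward drift seen before.

Emit:
apply_moves(dp=[[0.003, 0, 0.08], [0, 0, 0.08], [0, 0, 0.08], [0, 0, 0], [0, 0, 0]], twist=[[0, 0.001, -0.015], [0, 0, 0], [0, 0, 0], [0, 0, 0], [0, 0, 0]], jaw=[125, 125, 125, 125, 125])

```text
clock: 15.65
tcp_pos: [0.5631, 0.3127, 0.2474]
orientation: [2.656, 1.676, -0.007]
contact_force: [-0.5, -0.8, 0.9]
grip_width: 0.043
```

```bash
python3 -c "
from h import *
pl(.25,65)
"
```

```text
t15.65 tcp [0.5631 0.3127 0.2474] jig [ 42.1   0.3 247.4] yaw 64.5 tilt 0.26 F [-0.52 -0.77  0.91] M [-0.038 -0.003  0.043] w 0.0430 q [-0.76  0.61  0.22  1.76 -0.18  0.79  0.67]
mm [ 0.43  0.49 -2.59] dp [ 0.004  0.004 -0.022] deg [-0.09  0.24 -0.49] tw [-0.0008  0.002  -0.0041]
```

Emit:
apply_moves(dp=[[0.004, 0.004, -0.022], [0, 0, 0], [0, 0, 0], [0, 0, 0], [0, 0, 0], [0, 0, 0], [0, 0, 0], [0, 0, 0]], twist=[[0, 0.002, 0], [0, 0, 0.06], [0, 0, 0.065], [0, 0, 0.065], [0, 0, 0.065], [0, 0, 0.065], [0, 0, 0.065], [0, 0, 0.065]], jaw=[125, 125, 125, 125, 125, 125, 125, 125])

```text
clock: 16.45
tcp_pos: [0.5647, 0.3123, 0.2535]
orientation: [-3.129, -0.225, -0.002]
contact_force: [-0.8, -1.2, -1.8]
grip_width: 0.0437
```

```bash
python3 -c "
from h import *
pl(.25,12)
"
```

```text
t16.45 tcp [0.5647 0.3123 0.2535] jig [ 43.5  -0.7 253.5] yaw 8.2 tilt 0.25 F [-0.77 -1.15 -1.78] M [-0.176  0.092  0.036] w 0.0437 q [-0.94  0.64  0.48  1.77 -0.39  0.82 -0.13]
mm [-0.93 -0.71  3.5 ] dp [-0.008 -0.006  0.029] deg [-0.23 -0.09 -3.78] tw [-0.002  -0.0008 -0.0315]
```

Emit:
apply_moves(dp=[[-0.008, -0.006, 0.025], [0, 0, 0], [0, 0, 0], [0, 0, 0], [0, 0, 0], [0, 0, 0], [0, 0, 0], [0, 0, 0]], twist=[[-0.002, 0, 0.06], [0, 0, 0.065], [0, 0, 0.065], [0, 0, 0.065], [0, 0, 0.065], [0, 0, 0.065], [0, 0, 0.065], [0, 0, 0.065]], jaw=[125, 125, 125, 125, 125, 125, 125, 125])

```text
clock: 17.25
tcp_pos: [0.5637, 0.3135, 0.2543]
orientation: [-2.765, 1.479, 0.0]
contact_force: [0.4, -0.3, -0.2]
grip_width: 0.0435
```

```bash
python3 -c "
from h import *
pl(.25,-54)
"
```

```text
t17.25 tcp [0.5637 0.3135 0.2543] jig [ 43.    0.7 254.3] yaw -56.3 tilt 0.33 F [ 0.43 -0.27 -0.2 ] M [-0.056 -0.015  0.007] w 0.0435 q [-1.12  0.73  0.77  1.79 -0.64  0.89 -1.04]
mm [0.48 0.31 4.31] dp [0.004 0.003 0.036] deg [-0.29  0.16 -2.28] tw [-0.0024  0.0013 -0.019 ]
```

Emit:
apply_moves(dp=[[0.004, 0.003, 0.03], [0, 0, 0.004], [0, 0, 0.004], [0, 0, 0.004], [0, 0, 0], [0, 0, 0], [0, 0, 0], [0, 0, 0]], twist=[[-0.002, 0.001, 0.06], [0, 0, 0.065], [0, 0, 0.065], [0, 0, 0.065], [0, 0, 0.065], [0, 0, 0.065], [0, 0, 0.065], [0, 0, 0.065]], jaw=[125, 125, 125, 125, 125, 125, 125, 125])

```text
clock: 18.05
tcp_pos: [0.5652, 0.3138, 0.2536]
orientation: [-1.55, 2.723, 0.005]
contact_force: [-0.3, -1.1, -0.7]
grip_width: 0.0438
```

```bash
python3 -c "
from h import *
pl(.25,-118)
"
```

```text
t18.05 tcp [0.5652 0.3138 0.2536] jig [ 44.5   0.4 253.6] yaw -120.7 tilt 0.53 F [-0.35 -1.15 -0.68] M [-0.279 -0.027  0.065] w 0.0438 q [-1.26  0.87  1.02  1.79 -0.89  1.01 -1.98]
mm [1.58 0.83 3.57] dp [0.013 0.007 0.03 ] deg [-0.09  0.53 -2.7 ] tw [-0.0008  0.0044 -0.0225]
```

Emit:
apply_moves(dp=[[0, 0, 0], [0.01, 0.005, -0.2], [0, 0, -0.12], [0, 0, 0], [0, 0, 0], [0, 0, 0], [0, 0, 0], [0, 0, 0], [0, 0, 0], [0, 0, 0], [0, 0, 0], [0, 0, 0], [0, 0, 0], [0, 0, 0], [0, 0, 0], [0, 0, 0]], twist=[[0, 0.004, -0.04], [0, 0, 0], [0, 0, 0], [0, 0, -0.07], [0, 0, -0.07], [0, 0, -0.07], [0, 0, -0.07], [0, 0, -0.07], [0, 0, -0.07], [0, 0, -0.07], [0, 0, -0.07], [0, 0, -0.07], [0, 0, -0.07], [0, 0, -0.07], [0, 0, -0.07], [0, 0, -0.07]], jaw=[125, 125, 125, 125, 125, 125, 125, 125, 125, 125, 125, 125, 125, 125, 125, 125])

```text
clock: 19.65
tcp_pos: [0.5655, 0.3175, 0.3032]
orientation: [-3.126, 0.113, -0.018]
contact_force: [-0.0, -0.3, 0.3]
grip_width: 0.0435
```

```bash
python3 -c "
from h import *
pl(.285,70)
f=save('side','s8.png',(290,190,410,290),6)
"
```

```text
t19.65 tcp [0.5655 0.3175 0.3032] jig [ 46.3   3.7 303.2] yaw -4.1 tilt 1.04 F [-0.   -0.32  0.32] M [-0.082  0.007 -0.036] w 0.0435 q [-1.02  0.6   0.58  1.75 -0.42  0.9  -0.33]
mm [-1.63  5.02 18.12] dp [-0.014  0.042  0.151] deg [ -0.28  -1.09 -74.13] tw [-0.0024 -0.009  -0.6178]
```

View pics/s8.png

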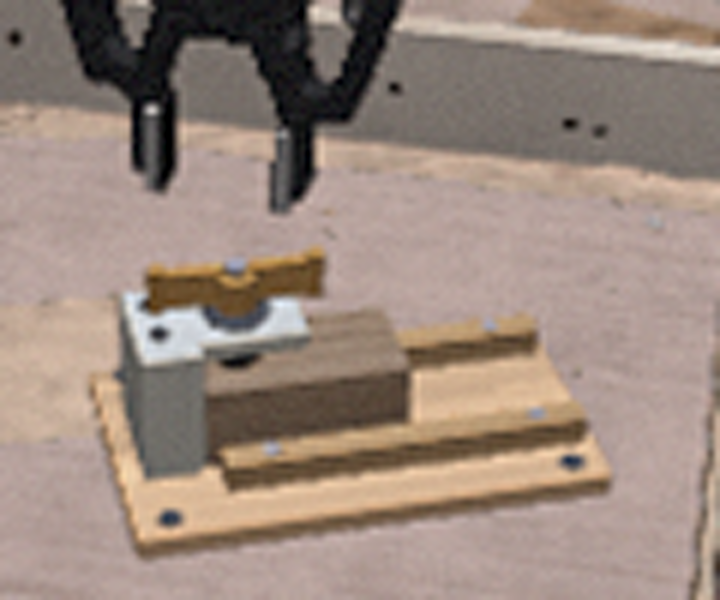

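Wing is again near yaw 20°, block still flush. Finish the rewind.

Emit:
apply_moves(dp=[[-0.014, 0.042, 0], [0, 0, 0], [0, 0, 0], [0, 0, 0], [0, 0, 0], [0, 0, 0], [0, 0, 0], [0, 0, 0], [0, 0, 0], [0, 0, 0]], twist=[[-0.002, -0.009, -0.068], [0, 0, -0.07], [0, 0, -0.07], [0, 0, -0.07], [0, 0, -0.07], [0, 0, -0.07], [0, 0, -0.07], [0, 0, -0.07], [0, 0, -0.065], [0, 0, 0]], jaw=[125, 125, 125, 125, 125, 125, 125, 125, 125, 125])

```text
clock: 20.7
tcp_pos: [0.565, 0.3118, 0.3088]
orientation: [-2.535, -1.834, -0.013]
contact_force: [1.0, 0.5, -0.0]
grip_width: 0.0434
```

```bash
python3 -c "
from h import *
import pickle
pl(.25,70)
o=r.get_obs();f=save('wrist','w9.png');f['o']=o;pickle.dump(f,open('w9.pkl','wb'))
"
```

```text
t20.70 tcp [0.565  0.3118 0.3088] jig [ 43.5  -1.4 308.8] yaw 71.8 tilt 0.89 F [ 1.    0.54 -0.02] M [-0.01   0.01   0.012] w 0.0434 q [-0.78  0.53  0.25  1.73 -0.18  0.89  0.8 ]
mm [-0.18 -1.27 58.77] dp [-0.002 -0.011  0.49 ] deg [-0.33 -0.82  1.76] tw [-0.0028 -0.0068  0.0147]
```

View pics/w9.png

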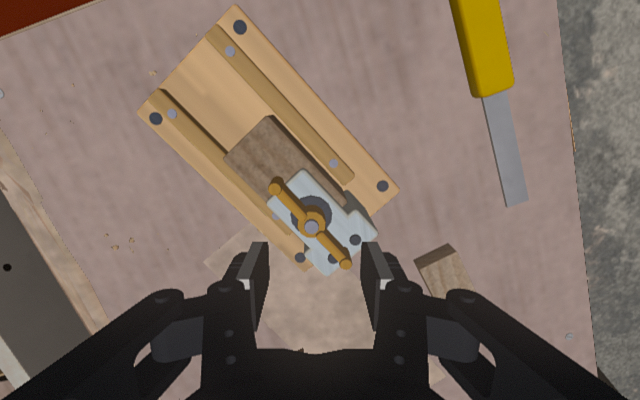

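Emit:
apply_moves(dp=[[-0.002, -0.01, 0.1], [0, 0, 0.1], [0, 0, 0.1], [0, 0, 0.1], [0, 0, 0.03], [0, 0, 0], [0, 0, 0]], twist=[[-0.003, -0.007, 0], [0, 0, 0], [0, 0, 0], [0, 0, 0], [0, 0, 0], [0, 0, 0], [0, 0, 0]], jaw=[125, 125, 125, 125, 125, 125, 125])

```text
clock: 21.45
tcp_pos: [0.5628, 0.3122, 0.2506]
orientation: [2.557, 1.82, -0.006]
contact_force: [1.5, 0.8, 0.3]
grip_width: 0.0432
```

```bash
python3 -c "
from h import *
pl(.25,70)
"
```

```text
t21.45 tcp [0.5628 0.3122 0.2506] jig [ 41.7  -0.  250.6] yaw 70.9 tilt 0.28 F [1.45 0.76 0.33] M [ 0.001  0.005 -0.03 ] w 0.0432 q [-0.78  0.61  0.24  1.76 -0.19  0.8   0.79]
mm [0.92 0.6  0.55] dp [0.008 0.005 0.005] deg [-0.02  0.27  0.89] tw [-0.0002  0.0023  0.0074]
```

Emit:
apply_moves(dp=[[0.008, 0.005, 0.004], [0, 0, 0], [0, 0, 0.004], [0, 0, 0.004], [0, 0, 0.004], [0, 0, 0.004], [0, 0, 0.004]], twist=[[0, 0.002, 0.06], [0, 0, 0.065], [0, 0, 0.065], [0, 0, 0.065], [0, 0, 0.065], [0, 0, 0.06], [0, 0, 0.04]], jaw=[125, 125, 125, 125, 125, 125, 125])

```text
clock: 22.15
tcp_pos: [0.5644, 0.3127, 0.2509]
orientation: [-3.098, -0.503, -0.002]
contact_force: [-0.0, -1.4, -0.9]
grip_width: 0.0434
```

```bash
python3 -c "
from h import *
pl(.25,14)
"
```

```text
t22.15 tcp [0.5644 0.3127 0.2509] jig [ 43.3  -0.3 250.9] yaw 18.4 tilt 0.19 F [-0.01 -1.42 -0.88] M [-0.112  0.16   0.024] w 0.0434 q [-0.94  0.65  0.47  1.77 -0.39  0.81  0.05]
mm [-0.55 -0.41  0.93] dp [-0.005 -0.003  0.008] deg [-0.16 -0.11  4.43] tw [-0.0013 -0.0009  0.0369]
```

Now slower.

Emit:
apply_moves(dp=[[-0.005, -0.003, 0.006], [0, 0, 0], [0, 0, 0], [0, 0, 0]], twist=[[-0.001, -0.001, 0.04], [0, 0, 0.04], [0, 0, 0.035], [0, 0, 0.03]], jaw=[125, 125, 125, 125])

```text
clock: 22.55
tcp_pos: [0.5641, 0.3128, 0.2519]
orientation: [-3.14, -0.008, -0.002]
contact_force: [0.5, 0.4, -3.5]
grip_width: 0.0433
```

```bash
python3 -c "
from h import *
pl(.25,0)
"
```

```text
t22.55 tcp [0.5641 0.3128 0.2519] jig [ 43.1  -0.  251.9] yaw 0.3 tilt 0.13 F [ 0.48  0.4  -3.5 ] M [-0.096 -0.184  0.481] w 0.0433 q [-0.99  0.66  0.56  1.78 -0.46  0.83 -0.21]
mm [-0.36 -0.08  1.9 ] dp [-0.003 -0.001  0.016] deg [-0.1  -0.08  0.27] tw [-0.0009 -0.0007  0.0023]
```

Emit:
apply_moves(dp=[[-0.003, 0, 0.008], [0, 0, 0]], twist=[[0, 0, 0.02], [0, 0, 0.02]], jaw=[125, 125])

```text
clock: 22.75
tcp_pos: [0.5638, 0.313, 0.2519]
orientation: [-3.138, 0.121, -0.004]
contact_force: [1.0, -2.5, -5.4]
grip_width: 0.0438
```

```bash
python3 -c "
from h import *
import pickle
pl(.25,0)
o=r.get_obs();f=save('wrist','w10.png');f['o']=o;pickle.dump(f,open('w10.pkl','wb'))
"
```

```text
t22.75 tcp [0.5638 0.313  0.2519] jig [ 42.9   0.3 251.9] yaw -4.4 tilt 0.16 F [ 0.97 -2.51 -5.4 ] M [-0.262 -0.151  1.758] w 0.0438 q [-1.01  0.67  0.58  1.78 -0.48  0.83 -0.28]
mm [-0.11  0.11  1.86] dp [-0.001  0.001  0.016] deg [-0.05 -0.15 -4.4 ] tw [-0.0004 -0.0013 -0.0367]
```

View pics/w10.png

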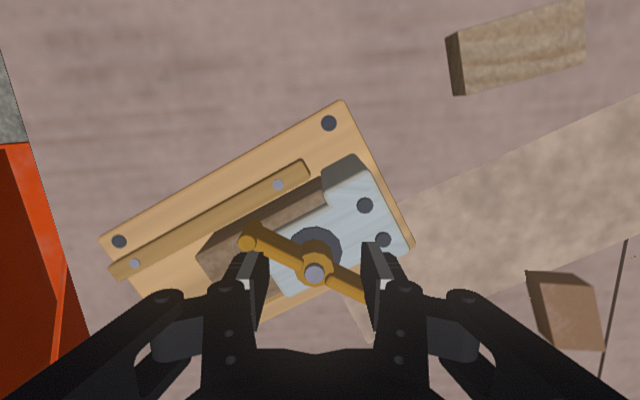

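Emit:
apply_moves(dp=[[0, 0, 0], [0, 0, 0], [0, 0, -0.15], [0, 0, -0.25], [0, 0, -0.2], [0, 0, 0]], twist=[[0, 0, -0.05], [0, 0, -0.04], [0, 0, 0], [0, 0, 0], [0, 0, 0], [0, 0, 0]], jaw=[125, 125, 125, 125, 125, 125])

```text
clock: 23.4
tcp_pos: [0.5641, 0.3134, 0.328]
orientation: [-3.133, -0.189, -0.007]
contact_force: [0.1, -0.5, 0.7]
grip_width: 0.0437
```

```bash
python3 -c "
from h import *
import pickle
o=r.get_obs();st(o);f=save('wrist','w11.png');f['o']=o;pickle.dump(f,open('w11.pkl','wb'))
im=f['color'][120:330,180:440,::-1];cv2.imwrite('pics/w11c.png',cv2.resize(im,None,fx=2.8,fy=2.8,interpolation=cv2.INTER_CUBIC))
f=save('side','s11.png',(290,190,410,290),6)
"
```

```text
t23.40 tcp [0.5641 0.3134 0.328 ] jig [ 43.4   0.5 328. ] yaw 6.9 tilt 0.30 F [ 0.11 -0.49  0.71] M [-0.013 -0.023  0.008] w 0.0437 q [-1.02  0.56  0.59  1.73 -0.37  0.95 -0.16]
```

View pics/w11c.png

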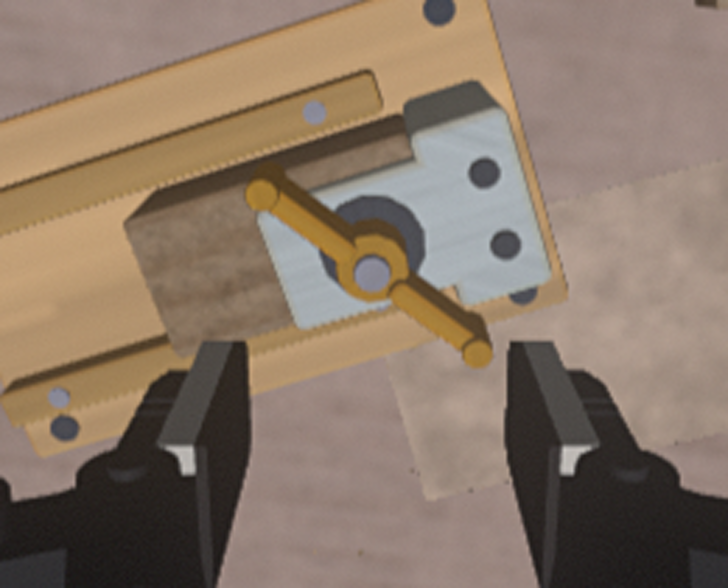

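View pics/s11.png

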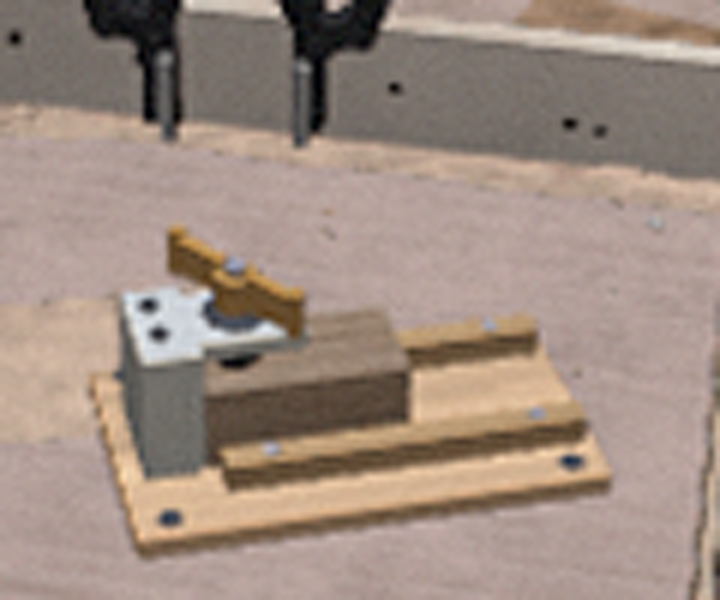

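```bash
python3 - <<'E'
from h import *
import pickle
f=pickle.load(open("w11.pkl","rb"));o=f["o"]
c=lambda u,v:np.array(((u+.5)/2.8-.5+180,(v+.5)/2.8-.5+120))
p=np.load("jig.npy")
J=lambda w:(1e3*Rj(p).T@(w-[p[0],p[1],0])).round(1)
for n,u in(("steel",(372,273)),("wa",(262,193)),("wb",(477,351)),("arm top",(300,290)),("post top",(440,130)),("blk",(200,260))): print(n,J(px_d(f,*c(*u),o)))
for n,u in(("nearL",(125,222)),("nearR",(182,353))): print(n,J(px_h(f,*c(*u),.05,o)))
a=px_h(f,*c(262,193),.097,o);b=px_h(f,*c(477,351),.097,o);d=b-a;print(np.degrees(np.arctan2(d[1],d[0])))
f0=pickle.load(open("w4.pkl","rb"))
# arm top reference in earlier frame
print("ref arm",J(px_d(f0,220+330/4,130+120/4,f0["o"])))
print("ref arm",J(px_d(f0,220+430/4,130+120/4,f0["o"])))
E
```

```text
steel [43.1  0.8 95.8]
wa [25.5 27.4 98. ]
wb [ 64.9  67.2 297.8]
arm top [21.  -5.6 72.1]
post top [68.4 23.7 71.3]
blk [-7.2  5.  51.2]
nearL [-23.7  21.8  50. ]
nearR [-22.9 -20.7  50. ]
-31.020167028021344
ref arm [22.7 -9.  72.2]
ref arm [22.6 11.3 72.5]
```

```bash
python3 -c "
from h import *
print(r.hand_in());st()"
```

```text
the job is handed in; nothing more can be done
None
the job is handed in; nothing more can be done
```

I pushed the block home against the end stop and turned the thumbscrew down to its stop with three strokes, then handed in at about 23.5 s of the 64 s. The hand-in gives no verdict.

**Block:** I pushed it with the shut fingertips until the force rose to about 16 N with no further travel. The last picture shows it flat against the post. Its near end measured x ≈ -23 mm, against -25 mm for fully home. That is within the calibration error.

**Thumbscrew:** I set the fingers astride the hub, about 43 mm apart and not gripping, and turned them clockwise against both wings. On the third stroke the resistance jumped to about 1.8 N m, far above the 0.05 N m friction, so I took this to be the rigid stop. The wings turned about 7.8 rad in all. The screw's top dropped from 100.4 to 95.8 mm, where fully tight should read 95.0 mm and a 7.8 rad turn should lower it 5.0 mm.

**Checks that disagreed or were not made:**
- The screw's height alone is too coarse to prove a reading over 9.9 rad, so that rests on the hard stop.
- Near the stop the fingers turned about 8 to 10° relative to the wings. I put this down to the fingers flexing under load.
- I had no way to measure the force of the foot on the block.
- The arm worked only in and above the jig, and I saw no contact with the other things on the table. I did not re-measure where they lie.
- The robot was raised clear of the jig and showed no contact force before hand-in.

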